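Load a lidded pan into the hooded lane through its sprung gate

TASK

Set the lidded steel pan down in the open mouth of the steel lane, lengthways, then push it from behind, flat on the lane floor, through the sprung double gate and on under the hood until it sits firmly but gently home against the hidden rubber stop: feel for the stop and do not ram it. Leave the pan there with the gate swung shut behind it, and do not disturb the bowl, the tumbler or the chopstick cup.

Things in the scene. Friction and masses are not known exactly. Their poses are not given: they have to be found in the camera images.
- pan: Loose lidded stainless pan, a plain block 140 long (its x) x 88 wide (its y) x 58 high, 0.3 to 0.6 kg, the two ends alike, with a black grip bar on the lid: 64 long (along x), 12 wide (y), from 58 to 76 mm above the underside, centred. Origin: centre of the underside. It starts on the counter between the robot and the lane.
- lane: Fixed stainless lane on the counter. Its x axis is the way the pan travels, y across to the left, z up; origin on the counter (z = 0) under the middle of the gate line. Floor 4 mm thick, flat from x = -210 to +310 mm. In order along x: open mouth, sprung double gate (x = 0, posts 66 high), open-topped bay, hood. Sliding the pan takes 1 to 5 N, opening the gate up to 16 N.
- mouth (a point): Middle of the mouth's floor: lane x = -105, z = 4 mm. The mouth runs from x = -210 to -5, open at its end and above, walls 100 mm apart inside, 44 high above the counter.
- bay (a point): Middle of the bay's floor: lane x = 65, z = 4 mm. The bay runs from x = 5 to 125 behind the gate, open above, walls 120 mm apart inside, 44 high. Fingers following the pan reach down into it.
- hood_edge (a point): Middle of the hood roof's top edge nearest the gate: lane x = 125, z = 91 mm. The hood runs to x = 310, 110 wide inside, roof underside at z = 88. Deep inside stands the stop, unseen and unmeasured: the pan meets it with its origin at lane x = 145 to 180 mm, its rear end (75 to 110) always still in the open bay.
- gate (a point): Middle of the gate line on the lane floor (lane x = 0, y = 0, z = 4 mm), axes as the lane. On the hidden stop: rubber faced, sprung, 1 mm per 2.5 N, so the push force climbs above the sliding force as the pan meets it. A firm seat is 4 to 12 N on it for half a second; over 20 N is ramming. Let go, the pan may creep back 1 or 2 mm.
- leaf_left (a joint): Left gate leaf (on the +y side), black, 50 long, 4 thick, 8 to 56 mm above the counter, hinged on an upright axis at x = 0, y = 53 mm. 0 rad = shut, grows to 1.75 as it swings towards the lane's +x; a light spring (0.02 N m shut, 0.09 N m wide open) shuts it.
- leaf_right (a joint): Right gate leaf (on the -y side), mirror of the left one, hinged at y = -53 mm; same values. The leaves rub along the pan's sides, and snap off its rear end onto whatever follows it (a short jolt) as that end passes x = 40 to 55 mm.
- soup_bowl: Bystander: red soup bowl, 104 across, 55 high. Origin: centre of the underside.
- chopstick_cup: Bystander: steel cup 72 across, 100 high, with red chopsticks up to 190 mm. Origin: centre of the underside.
- tumbler: Bystander: clear tumbler 68 across, 100 high. Origin: centre of the underside.

How it is judged:
By the outcome, as a careful person would: the job done as asked, in the order asked, and still so for the second after the job is handed in, with the robot touching nothing.
It also fails if it takes over 67 s, if anything falls off the work surface, if the arm or the gripper's body presses on something with over 40 N, if the wrist force passes 120 N, or if a joint passes its speed limit or range.

ROBOT

A 7-joint arm with a two-finger parallel gripper is mounted at the origin on the work surface. World frame = base frame: x ahead of the robot, y to its left, z up, the work surface at z = 0. Lengths are in m, angles in rad, forces in N, time in s.
With the tool pointing down it reaches from about 0.425 to 0.95 m from the base axis. Payload 4.7 kg.
Tool frame: the origin (TCP) lies at the very end of the fingers, on their centre line; the grasp point (between the pads) lies 19 mm behind it; z points along the fingers, y is the line along which they close (so a half turn about z gives the same grasp; the last joint's range is limited). The gripper opens to 87 mm and grips with 3 to 60 N. Pads are 19 mm wide; open, the fingers measure 117 mm over their backs; the gripper's body (75 mm by 190 mm) begins 51 mm behind the grasp point.
Start: joints at [-0.029, 0.469, -0.049, 1.532, 0.024, 1.141, -0.082], TCP at [0.675, 0, 0.223] pointing down, gripper open.
Joint ranges: [-2.59, 2.59], [-0.33, 1.99], [-1.39, 1.29], [0.1, 2.45], [-1.04, 4.18], [0.21, 1.99], [-2.66, 2.66]. Speed limits (rad/s): [2.57, 2.57, 3.14, 3.14, 3.14, 3.14, 3.14].

INTERFACE

Orientations are given as a unit quaternion [w, x, y, z].
In Python, from bench import read_state, get_image, camera_params, sign_off gives the robot as it stands.
- The arm moves only by the tool servo_tool, never from a script. Its argument "rows" is a list of rows, each an object with "grip": the opening, from 0 (shut) to 1 (fully open); "dp": the shift along the tool's x, y, z in mm, a list of three; "angular": the turn, a rotation vector about the tool's x, y, z in degrees, a list of three. A call has 1 to 20 rows; each row shifts and turns the commanded pose from where the row before left it, along the tool's axes as they then stand; what a row does not reach is not made up. A row lasts 1/12 s, in which the tool goes at most 41.7 mm and 7.16 degrees, less where a joint would pass 70% of its speed; a pose out of reach is approached as far as the arm can. A call is refused whole if a number of a shift passes 41.7 or a number of a turn 7.16, either way. A call with a gripper value outside its range is refused whole. The fingers move at their own pace and stop on an object; "newtons" is the grip in N (left out, the last holds). Time passes only in rows, so rows that do not move let the fingers close. It gives the time, the measured TCP pose, the force, the opening and the grip force at its end, in the units of the state.
- read_state(): the state, without advancing time (a new reading comes with each control period).
- get_image(name): name is "scene" or "side" or "wrist"; returns the picture (420x560x3 uint8, red, green, blue); there is no depth.
- camera_params(name): a dict with "intrinsics" (3x3 intrinsics, pixels), "T" (4x4, takes a point from camera to world coordinates). Camera axes: x right, y down, z forward; pixel columns grow to the right and rows downward; lengths in m; the calibration is good to about 2 mm. A picture is of the moment at which its call begins: read the wrist's pose just before it. camera_params takes no time and is no camera call; for the wrist camera it gives the pose at the moment of the call.
- sign_off(): hands the job in; it is judged then, once.
The state is a dict: "t": time; "joint_pos": joint angles; "qd": joint speeds; "joint_torque": joint torques, N m; "tcp_pos": TCP position; "tcp_rot": TCP orientation; "wrist_force": force on the tool from outside, world axes, zero at the start; "wrist_torque": the same for the moment, N m; "gripper_width": finger opening in m; "finger_force": force on a finger pad.
Only numpy, scipy, OpenCV 4.12 (cv2) and the standard library are available. Lean on these libraries where they do the work, as an engineer would, in place of code of your own. Each camera call takes 0.05 s, during which the arm holds its last target. There are 200 camera calls.

## Working session

There is one attempt and no reset: what is moved stays moved. The work goes in short steps, Python scripts to look and compute and a tool call to move; the robot and the scene stay as the last step left them, time stands still between calls to the robot, and variables do not carry over. Pictures are saved under pics/ and viewed, at most 10 in all, crops included, and the job is handed in when it is done.

Besides the shell and the picture viewer there is one more tool, called after "Emit:" as name(argument=value, ...) on one line, values as JSON. servo_tool: Moves the arm, as the interface text tells. Its arguments: {"type":"object","properties":{"rows":{"type":"array","items":{"type":"object","properties":{"grip":{"type":"number"},"dp":{"type":"array","items":{"type":"number"}},"angular":{"type":"array","items":{"type":"number"}}}}},"newtons":{"type":"number"}},"required":["rows"]}

```bash
mkdir -p pics; ls; python3 - <<'E'
from bench import *
import cv2,numpy as np
s=read_state();print(s['t'],s['tcp_pos'],s['tcp_rot'],s['wrist_force'])
for n in ['scene','side']:
    im=get_image(n);cv2.imwrite(f'pics/{n}0.png',im[:,:,::-1]);p=camera_params(n);print(n,np.round(p['intrinsics'],1).tolist(),np.round(p['T'],3).tolist())
E
```

```text
pics
0.0 [6.74389637e-01 9.70675929e-06 2.21478894e-01] [-6.74814618e-04  7.07098295e-01  7.07114584e-01 -7.14756652e-04] [-0.0856472  -1.02416342 -1.14341883]
scene [[405.4, 0.0, 286.6], [0.0, 405.4, 210.8], [0.0, 0.0, 1.0]] [[-0.067, 0.67, -0.739, 1.194], [0.998, 0.048, -0.046, 0.115], [0.005, -0.741, -0.672, 0.637], [0.0, 0.0, 0.0, 1.0]]
side [[398.4, 0.0, 271.1], [0.0, 398.4, 210.2], [0.0, 0.0, 1.0]] [[-0.885, -0.342, 0.317, 0.344], [-0.466, 0.648, -0.603, 0.564], [0.001, -0.681, -0.732, 0.675], [0.0, 0.0, 0.0, 1.0]]
```

View pics/scene0.png

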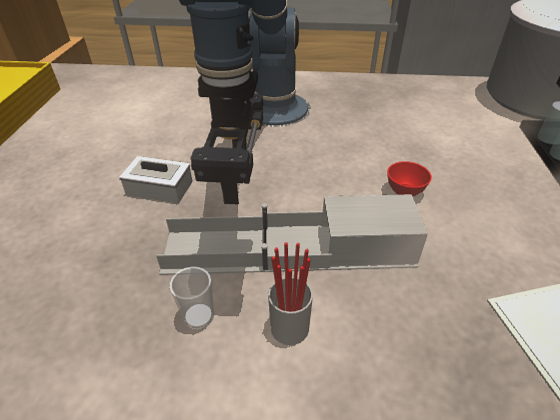

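View pics/side0.png

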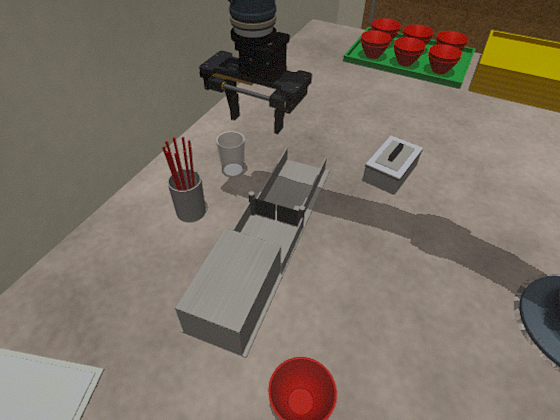

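The scene view shows the pan at about (155,178), with its bar from (141,165) to (168,169). The lane runs from the mouth end at about (163,245), through the gate at x≈265, to the hood right end at about (420,235). The side view shows the pan at (395,160), the gate posts at (252,200) and (302,210), and the bowl at bottom (302,390). I'll enlarge both.

```bash
cat > h.py <<'E'
import numpy as np,cv2
from bench import *
def ray(n,uv,P=None):
    p=P or camera_params(n);K=np.array(p['intrinsics']);T=np.array(p['T'])
    d=T[:3,:3]@np.linalg.solve(K,[uv[0],uv[1],1.]);return T[:3,3],d
def onz(n,uv,z,P=None):
    o,d=ray(n,uv,P);return o+d*(z-o[2])/d[2]
def tri(a,b):
    A=np.zeros((3,3));r=np.zeros(3)
    for n,uv in (a,b):
        o,d=ray(n,uv);d=d/np.linalg.norm(d);M=np.eye(3)-np.outer(d,d);A+=M;r+=M@o
    return np.linalg.solve(A,r)
def proj(n,X):
    p=camera_params(n);T=np.linalg.inv(np.array(p['T']));c=T[:3,:3]@X+T[:3,3];u=np.array(p['intrinsics'])@c;return u[:2]/u[2]
E
python3 - <<'E'
import cv2
a=cv2.imread('pics/scene0.png')[150:280,110:440];b=cv2.imread('pics/side0.png')[125:355,170:430]
cv2.imwrite('pics/sc.png',cv2.resize(a,(792,312),interpolation=cv2.INTER_CUBIC))
cv2.imwrite('pics/sd.png',cv2.resize(b,(650,575),interpolation=cv2.INTER_CUBIC))
E
```

```text
(no output)
```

View pics/sc.png

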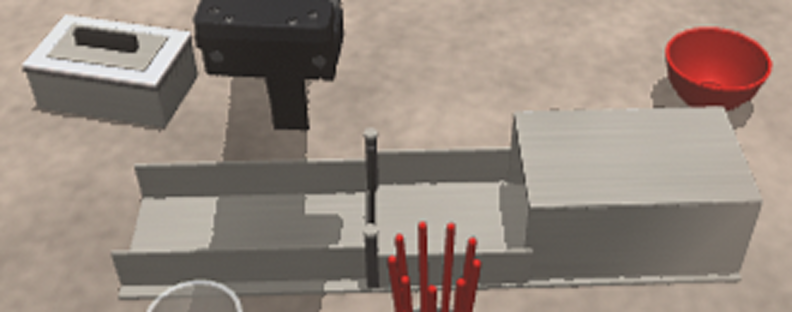

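View pics/sd.png

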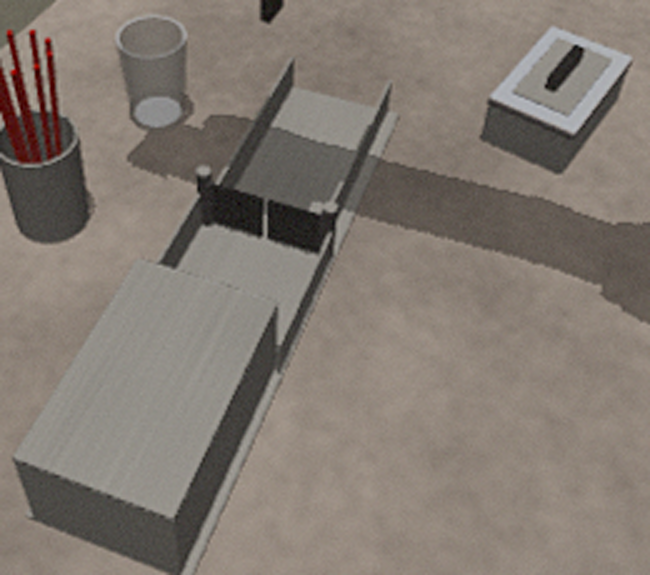

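```bash
python3 - <<'E'
from h import *
S=lambda u,v:(110+u/2.4-.3,150+v/2.4-.3)
D=lambda u,v:(170+u/2.5-.3,125+v/2.5-.3)
np.set_printoptions(precision=4,suppress=True)
print('hood, posts')
for s,d,z,k in [((514,113),(277,310),.091,'hoodL'),((529,207),(140,262),.091,'hoodR'),((727,108),(178,517),.091,'endL'),((760,202),(15,460),.091,'endR'),((371,133),(330,207),.066,'postL'),((371,230),(204,172),.066,'postR'),
 ((136,166),(390,84),.044,'mouthL'),((113,252),(293,61),.044,'mouthR')]:
    print(k,onz('scene',S(*s),z),onz('side',D(*d),z),tri(('scene',S(*s)),('side',D(*d))))
print('pan lid')
for s,d in [((68,15),(630,62)),((192,32),(575,134)),((155,84),(488,98)),((22,68),(555,28))]:
    print(onz('scene',S(*s),.058),onz('side',D(*d),.058),tri(('scene',S(*s)),('side',D(*d))))
print('tumbler', onz('side',D(158,110),0.003),onz('side',D(152,32),.1),'cup',onz('side',D(38,140),.1))
E
```

```text
hood, posts
hoodL [0.5443 0.152  0.091 ] [0.536  0.1608 0.091 ] [0.5378 0.1539 0.0841]
hoodR [0.6575 0.1636 0.091 ] [0.6497 0.1686 0.091 ] [0.6525 0.1644 0.0855]
endL [0.5241 0.3381 0.091 ] [0.5175 0.3341 0.091 ] [0.5194 0.3364 0.0891]
endR [0.6391 0.3452 0.091 ] [0.6316 0.3496 0.091 ] [0.634  0.3475 0.0859]
postL [0.5512 0.0271 0.066 ] [0.5539 0.0259 0.066 ] [0.5532 0.0274 0.0678]
postR [0.6676 0.0396 0.066 ] [0.6683 0.039  0.066 ] [0.668  0.0396 0.0666]
mouthL [ 0.5853 -0.1792  0.044 ] [ 0.5791 -0.1726  0.044 ] [ 0.581  -0.1806  0.0386]
mouthR [ 0.6861 -0.1688  0.044 ] [ 0.6795 -0.1604  0.044 ] [ 0.6827 -0.1698  0.0381]
pan lid
[ 0.3806 -0.3076  0.058 ] [ 0.3774 -0.2981  0.058 ] [ 0.3771 -0.3084  0.0533]
[ 0.4009 -0.1722  0.058 ] [ 0.3969 -0.1692  0.058 ] [ 0.3971 -0.1734  0.0549]
[ 0.4868 -0.1866  0.058 ] [ 0.4837 -0.1805  0.058 ] [ 0.4843 -0.187   0.0545]
[ 0.4717 -0.3217  0.058 ] [ 0.4585 -0.3179  0.058 ] [ 0.4602 -0.3289  0.0495]
tumbler [ 0.788  -0.0716  0.003 ] [ 0.7876 -0.0729  0.1   ] cup [0.7936 0.1004 0.1   ]
```

Emit:
servo_tool(rows=[{"dp":[-10,-10,0],"grip":1},{"dp":[-24,-24,0]},{"dp":[-24,-24,0]},{"dp":[-24,-24,0]},{"dp":[-24,-24,0]},{"dp":[-24,-24,0]},{"dp":[-24,-24,0]},{"dp":[-24,-24,0]},{"dp":[-24,-24,0]},{"dp":[-24,-24,0]},{"dp":[-20,-16,0],"angular":[0,0,4]},{"angular":[0,0,4.5]},{},{}])

```text
invalid input at $.rows[0]: expected keys grip, dp, angular
```

```bash
python3 - <<'E'
from h import *
np.set_printoptions(precision=4,suppress=True)
s=read_state();print(s['t'],s['tcp_pos'],s['tcp_rot'],s['wrist_force'],s['gripper_width'])
p=camera_params('wrist');print(np.array(p['T']),np.array(p['intrinsics']))
im=get_image('wrist');cv2.imwrite('pics/w1.png',im[:,:,::-1]);np.save('w1T.npy',p['T'])
E
```

```text
0.1 [0.6745 0.     0.2216] [-0.0006  0.7071  0.7071 -0.0006] [-0.1786 -0.3465 -0.3373] 0.08712844193429362
[[ 1.     -0.0002 -0.0014  0.6757]
 [-0.0006 -0.953  -0.303   0.0839]
 [-0.0012  0.303  -0.953   0.3831]
 [ 0.      0.      0.      1.    ]] [[352.8661   0.     279.2139]
 [  0.     352.8661 203.7826]
 [  0.       0.       1.    ]]
```

View pics/w1.png

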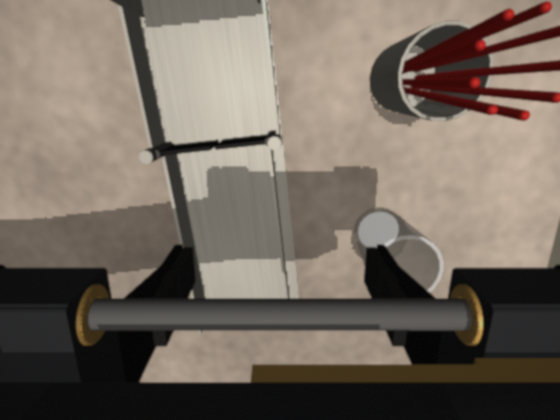

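The wrist view shows the gate posts at (148,157) and (274,143), with the cup at (430,70) and tumbler at (400,245) on the right. The move was refused because every row needs all the keys.

Emit:
servo_tool(rows=[{"dp":[-10,-10,0],"angular":[0,0,0],"grip":1},{"dp":[-24,-24,0],"angular":[0,0,0],"grip":1},{"dp":[-24,-24,0],"angular":[0,0,0],"grip":1},{"dp":[-24,-24,0],"angular":[0,0,0],"grip":1},{"dp":[-24,-24,0],"angular":[0,0,0],"grip":1},{"dp":[-24,-24,0],"angular":[0,0,0],"grip":1},{"dp":[-24,-24,0],"angular":[0,0,0],"grip":1},{"dp":[-24,-24,0],"angular":[0,0,0],"grip":1},{"dp":[-24,-24,0],"angular":[0,0,0],"grip":1},{"dp":[-24,-24,0],"angular":[0,0,0],"grip":1},{"dp":[-20,-16,0],"angular":[0,0,4],"grip":1},{"dp":[0,0,0],"angular":[0,0,4.5],"grip":1},{"dp":[0,0,0],"angular":[0,0,0],"grip":1},{"dp":[0,0,0],"angular":[0,0,0],"grip":1}])

```text
t: 1.32
tcp_pos: [0.4332, -0.2456, 0.2225]
tcp_rot: [-0.0, 0.757, 0.654, 0.0]
wrist_force: [-0.1, 0.7, 0.1]
gripper_width: 0.0869
finger_force: 0.0
```

```bash
python3 - <<'E'
from h import *
np.set_printoptions(precision=4,suppress=True)
P=dict(camera_params('wrist'));P1=dict(P);P1['T']=np.load('w1T.npy')
a,b=onz('wrist',(148,157),.066,P1),onz('wrist',(274,143),.066,P1);d=b-a
print('posts',a,b,(a+b)/2,'lane yaw',np.degrees(np.arctan2(d[1],d[0]))+90,np.linalg.norm(d))
s=read_state();print(s['t'],s['tcp_pos'],s['tcp_rot'],s['wrist_force'])
im=get_image('wrist');cv2.imwrite('pics/w2.png',im[:,:,::-1]);np.save('w2T.npy',P['T'])
E
```

```text
posts [0.5565 0.0275 0.066 ] [0.6706 0.0401 0.066 ] [0.6136 0.0338 0.066 ] lane yaw 96.27767310787641 0.11481263180853012
1.3167 [ 0.4332 -0.2456  0.2225] [-0.0001  0.7568  0.6536  0.0002] [-0.1012  0.6535  0.1244]
```

View pics/w2.png

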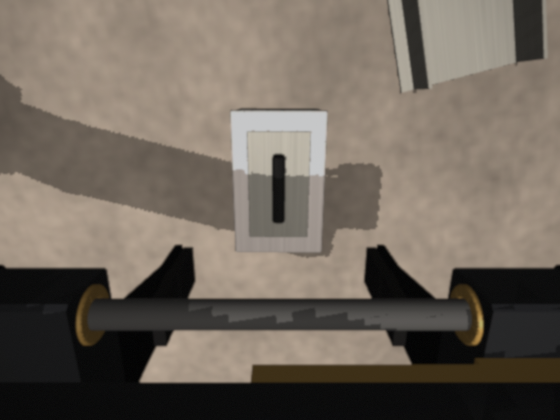

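The pan lies straight in the wrist view: the lid corners are at (232,111), (327,111), (323,251) and (236,251), and the bar runs from (279,155) to (278,222). The lane mouth is at upper right.

```bash
python3 - <<'E'
from h import *
np.set_printoptions(precision=4,suppress=True)
P=dict(camera_params('wrist'));P['T']=np.load('w2T.npy')
c=[onz('wrist',x,.058,P) for x in [(232,110),(327,110),(323,251),(236,251)]]
print(np.array(c),np.mean(c,0),[np.linalg.norm(c[i]-c[i-1]) for i in range(4)])
im=cv2.imread('pics/w2.png');m=(im[120:240,250:310].max(2)<35).astype(np.uint8)
cc=max(cv2.findContours(m,0,2)[0],key=cv2.contourArea)+np.array([250,120]);print(cv2.boundingRect(cc));r=cv2.minAreaRect(cc);print(r)
bx,by,w,h=cv2.boundingRect(cc)
e=[onz('wrist',(bx+w/2,v),.076,P) for v in (by,by+h)];print(e,np.mean(e,0),np.linalg.norm(e[0]-e[1]))
d=(c[0]+c[1]-c[2]-c[3])/2;print('yaw',np.degrees(np.arctan2(d[1],d[0])))
R=np.array([[np.cos(a:=np.radians(81.7)),np.sin(a)],[np.sin(a),-np.cos(a)]]) # cols tool x,y
print('tool delta mm',1e3*R.T@(np.mean(c,0)-read_state()['tcp_pos'])[:2])
print('mouth wall', [onz('wrist',x,.044,P) for x in [(405,92),(547,60)]])
E
```

```text
[[ 0.4025 -0.1718  0.058 ]
 [ 0.4865 -0.1843  0.058 ]
 [ 0.4679 -0.3211  0.058 ]
 [ 0.3808 -0.3082  0.058 ]] [ 0.4344 -0.2464  0.058 ] [np.float64(0.13810639872592492), np.float64(0.08492979024596709), np.float64(0.1381309397050235), np.float64(0.08807571277054141)]
(273, 156, 11, 66)
((277.9999694824219, 188.49996948242188), (64.99998474121094, 9.999998092651367), 90.0)
[array([ 0.438 , -0.2157,  0.076 ]), array([ 0.4289, -0.2769,  0.076 ])] [ 0.4335 -0.2463  0.076 ] 0.061816817156910044
yaw 81.60243891856578
tool delta mm [-1.1517  1.0228]
mouth wall [array([ 0.5608, -0.1798,  0.044 ]), array([ 0.6877, -0.1709,  0.044 ])]
```

Emit:
servo_tool(rows=[{"dp":[-1,0.5,20],"angular":[0,0,0],"grip":0.6},{"dp":[0,0,35],"angular":[0,0,0],"grip":0.6},{"dp":[0,0,35],"angular":[0,0,0],"grip":0.6},{"dp":[0,0,35],"angular":[0,0,0],"grip":0.6},{"dp":[0,0,25],"angular":[0,0,0],"grip":0.6},{"dp":[0,0,10],"angular":[0,0,0],"grip":0.6},{"dp":[0,0,0],"angular":[0,0,0],"grip":0.6},{"dp":[0,0,0],"angular":[0,0,0],"grip":0},{"dp":[0,0,0],"angular":[0,0,0],"grip":0},{"dp":[0,0,0],"angular":[0,0,0],"grip":0},{"dp":[0,0,0],"angular":[0,0,0],"grip":0},{"dp":[0,0,0],"angular":[0,0,0],"grip":0},{"dp":[0,0,0],"angular":[0,0,0],"grip":0},{"dp":[0,0,0],"angular":[0,0,0],"grip":0},{"dp":[0,0,0],"angular":[0,0,0],"grip":0}], newtons=45)

```text
t: 2.62
tcp_pos: [0.433, -0.247, 0.0628]
tcp_rot: [-0.0, 0.758, 0.653, -0.0]
wrist_force: [-1.9, 0.7, 3.9]
gripper_width: 0.012
finger_force: 45.0
```

Emit:
servo_tool(rows=[{"dp":[0,0,-5],"angular":[0,0,0],"grip":0},{"dp":[0,0,-15],"angular":[0,0,0],"grip":0},{"dp":[0,0,-20],"angular":[0,0,0],"grip":0},{"dp":[0,0,-20],"angular":[0,0,0],"grip":0},{"dp":[0,0,-20],"angular":[0,0,-3.6],"grip":0},{"dp":[0,0,-10],"angular":[0,0,-3.7],"grip":0},{"dp":[0,0,0],"angular":[0,0,-3.7],"grip":0},{"dp":[0,0,0],"angular":[0,0,-3.6],"grip":0},{"dp":[6,8,0],"angular":[0,0,0],"grip":0},{"dp":[15,20,0],"angular":[0,0,0],"grip":0},{"dp":[15,22,0],"angular":[0,0,0],"grip":0},{"dp":[15,22,0],"angular":[0,0,0],"grip":0},{"dp":[15,22,0],"angular":[0,0,0],"grip":0},{"dp":[15,22,0],"angular":[0,0,0],"grip":0},{"dp":[15,22,0],"angular":[0,0,0],"grip":0},{"dp":[15,22,0],"angular":[0,0,0],"grip":0},{"dp":[13,20,0],"angular":[0,0,0],"grip":0},{"dp":[10,16,0],"angular":[0,0,0],"grip":0},{"dp":[6,10,0],"angular":[0,0,0],"grip":0},{"dp":[0,2,0],"angular":[0,0,0],"grip":0}])

```text
t: 4.28
tcp_pos: [0.6268, -0.0822, 0.1518]
tcp_rot: [-0.001, 0.667, 0.745, 0.001]
wrist_force: [-1.0, 0.4, -3.6]
gripper_width: 0.0116
finger_force: 45.0
```

Emit:
servo_tool(rows=[{"dp":[0,0,0],"angular":[0,0,0],"grip":0},{"dp":[0,0,0],"angular":[0,0,0],"grip":0},{"dp":[0,0,0],"angular":[0,0,0],"grip":0}])

```text
t: 4.53
tcp_pos: [0.6241, -0.0874, 0.1524]
tcp_rot: [-0.0, 0.669, 0.743, -0.001]
wrist_force: [-0.9, 0.1, -3.3]
gripper_width: 0.0115
finger_force: 45.0
```

```bash
python3 - <<'E'
from h import *
np.set_printoptions(precision=4,suppress=True)
s=read_state();P=dict(camera_params('wrist'));print(s['t'],s['tcp_pos'],s['tcp_rot'],s['wrist_force'],s['gripper_width'])
im=get_image('wrist');cv2.imwrite('pics/w3.png',im[:,:,::-1]);np.save('w3T.npy',P['T'])
s2=get_image('side');cv2.imwrite('pics/s3.png',s2[:,:,::-1]);
cv2.imwrite('pics/s3c.png',cv2.resize(s2[90:330,170:430,::-1],None,fx=2.2,fy=2.2))
E
```

```text
4.5333 [ 0.6241 -0.0874  0.1524] [-0.0002  0.6694  0.7429 -0.0007] [-0.9046  0.0807 -3.2874] 0.011524174808664722
```

View pics/w3.png

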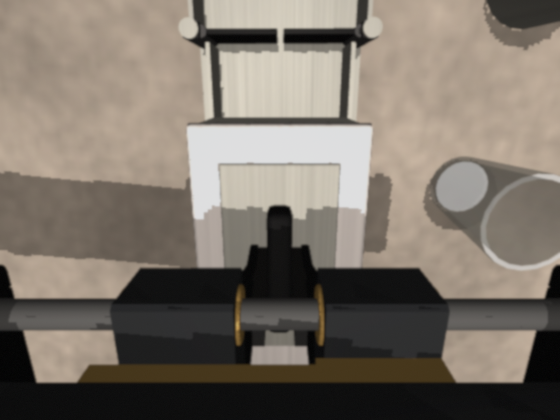

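The pan hangs squarely over the mouth: its front lid corners are at (189,124) and (370,124), and the gate posts are at (189,28) and (372,27). The gate leaf gap is at (281,38).

```bash
python3 - <<'E'
from h import *
from scipy.spatial.transform import Rotation as Ro
np.set_printoptions(precision=1,suppress=True)
s=read_state();P=dict(camera_params('wrist'));P['T']=np.load('w3T.npy')
q=s['tcp_rot'];R=Ro.from_quat([*q[1:],q[0]]).as_matrix();t=np.array(s['tcp_pos'])
f=lambda uv,z:1e3*R.T@(onz('wrist',uv,z,P)-t)
print('posts',f((189,28),.066),f((372,27),.066))
print('pan',f((189,124),t[2]-.004),f((370,124),t[2]-.004))
for u,v in [(204,45),(214,118),(358,45),(347,118)]: print(u,v,f((u,v),.044))
# wall-floor edges
for u,v in [(211,45),(221,118),(350,45),(340,118)]: print('fl',u,v,f((u,v),.004))
print(R[:,0])
E
```

```text
posts [122.1 -56.7  86.6] [122.5  59.6  86.6]
pan [ 69.4 -40.7   4. ] [69.3 42.2  4. ]
204 45 [114.7 -52.1 108.6]
214 118 [ 64.8 -48.  108.7]
358 45 [114.6  56.  108.6]
347 118 [ 64.7  51.1 108.6]
fl 211 45 [119.3 -54.3 148.6]
fl 221 118 [ 62.  -49.2 148.7]
fl 350 45 [119.2  57.7 148.6]
fl 340 118 [ 61.9  52.6 148.6]
[-0.1  1.  -0. ]
```

Emit:
servo_tool(rows=[{"dp":[0,0.8,8],"angular":[0,0,0],"grip":0},{"dp":[0,0,15],"angular":[0,0,0],"grip":0},{"dp":[0,0,15],"angular":[0,0,0],"grip":0},{"dp":[0,0,12],"angular":[0,0,0],"grip":0},{"dp":[0,0,12],"angular":[0,0,0],"grip":0},{"dp":[0,0,10],"angular":[0,0,0],"grip":0},{"dp":[0,0,5],"angular":[0,0,0],"grip":0},{"dp":[0,0,3],"angular":[0,0,0],"grip":0},{"dp":[0,0,2],"angular":[0,0,0],"grip":0},{"dp":[0,0,1],"angular":[0,0,0],"grip":0},{"dp":[0,0,1],"angular":[0,0,0],"grip":0},{"dp":[0,0,0],"angular":[0,0,0],"grip":0},{"dp":[0,0,0],"angular":[0,0,0],"grip":0}])

```text
t: 5.72
tcp_pos: [0.6264, -0.0856, 0.069]
tcp_rot: [0.0, 0.668, 0.744, 0.0]
wrist_force: [-0.3, 0.2, -3.4]
gripper_width: 0.0117
finger_force: 45.0
```

Emit:
servo_tool(rows=[{"dp":[0,0,0.7],"angular":[0,0,0],"grip":0},{"dp":[0,0,0.7],"angular":[0,0,0],"grip":0},{"dp":[0,0,0.7],"angular":[0,0,0],"grip":0},{"dp":[0,0,0],"angular":[0,0,0],"grip":0},{"dp":[0,0,0],"angular":[0,0,0],"grip":0}])

```text
t: 6.13
tcp_pos: [0.6263, -0.0856, 0.0668]
tcp_rot: [0.0, 0.668, 0.744, 0.0]
wrist_force: [-1.5, -0.1, -1.0]
gripper_width: 0.0116
finger_force: 45.0
```

Emit:
servo_tool(rows=[{"dp":[0,0,0],"angular":[0,0,0],"grip":0.3},{"dp":[0,0,0],"angular":[0,0,0],"grip":0.3},{"dp":[0,0,0],"angular":[0,0,0],"grip":0.3},{"dp":[0,0,0],"angular":[0,0,0],"grip":0.3},{"dp":[0,0,-10],"angular":[0,0,0],"grip":0.3},{"dp":[0,0,-20],"angular":[0,0,0],"grip":0.3},{"dp":[0,0,-20],"angular":[0,0,0],"grip":0.3},{"dp":[-15,0,-10],"angular":[0,0,0],"grip":0.3},{"dp":[-25,0,0],"angular":[0,0,0],"grip":0.3},{"dp":[-25,0,0],"angular":[0,0,0],"grip":0.3},{"dp":[-25,0,0],"angular":[0,0,0],"grip":0.25},{"dp":[-25,0,0],"angular":[0,0,0],"grip":0.25},{"dp":[0,0,0],"angular":[0,5,0],"grip":0.25},{"dp":[0,0,0],"angular":[0,5,0],"grip":0.25},{"dp":[0,0,0],"angular":[0,0,0],"grip":0.25},{"dp":[0,0,0],"angular":[0,0,0],"grip":0.25}])

```text
t: 7.47
tcp_pos: [0.638, -0.2021, 0.1265]
tcp_rot: [-0.064, 0.667, 0.74, 0.058]
wrist_force: [-0.2, -0.0, -0.0]
gripper_width: 0.0221
finger_force: 0.0
```

```bash
python3 - <<'E'
from h import *
from scipy.spatial.transform import Rotation as Ro
np.set_printoptions(precision=3,suppress=True)
s=read_state();P=dict(camera_params('wrist'));print(s['t'],s['tcp_pos'],s['tcp_rot'],s['wrist_force'],s['gripper_width'])
q=s['tcp_rot'];print(Ro.from_quat([*q[1:],q[0]]).as_matrix())
im=get_image('wrist');cv2.imwrite('pics/w4.png',im[:,:,::-1]);np.save('w4T.npy',P['T'])
E
```

```text
7.4667 [ 0.638 -0.202  0.127] [-0.064  0.667  0.74   0.058] [-0.201 -0.02  -0.013] 0.022114424882515804
[[-0.101  0.995 -0.018]
 [ 0.98   0.103  0.171]
 [ 0.172 -0.    -0.985]]
```

View pics/w4.png

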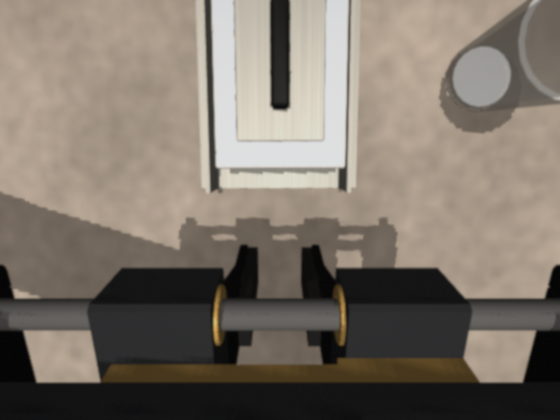

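The pan sits straight in the mouth. Its rear edge is at row 167, the wall ends are at row 190, and the fingers are centred behind it at column 280. Next I lower the tool and approach.

Emit:
servo_tool(rows=[{"dp":[-3.5,0,20],"angular":[0,0,0],"grip":0.25},{"dp":[-4.4,0,25],"angular":[0,0,0],"grip":0.25},{"dp":[-4.4,0,25],"angular":[0,0,0],"grip":0.25},{"dp":[-3.5,0,20],"angular":[0,0,0],"grip":0.25},{"dp":[-1.2,0,7],"angular":[0,0,0],"grip":0.25},{"dp":[9.8,0,1.7],"angular":[0,0,0],"grip":0.25},{"dp":[9.8,0,1.7],"angular":[0,0,0],"grip":0.25},{"dp":[3.9,0,0.7],"angular":[0,0,0],"grip":0.25},{"dp":[3.9,0,0.7],"angular":[0,0,0],"grip":0.25},{"dp":[0,0,0],"angular":[0,0,0],"grip":0.25},{"dp":[0,0,0],"angular":[0,0,0],"grip":0.25}])

```text
t: 8.43
tcp_pos: [0.636, -0.172, 0.0291]
tcp_rot: [-0.064, 0.666, 0.741, 0.059]
wrist_force: [0.6, 0.4, 0.3]
gripper_width: 0.0221
finger_force: 0.0
```

Emit:
servo_tool(rows=[{"dp":[2,0,0.35],"angular":[0,0,0],"grip":0.25},{"dp":[2,0,0.35],"angular":[0,0,0],"grip":0.25},{"dp":[2,0,0.35],"angular":[0,0,0],"grip":0.25},{"dp":[2,0,0.35],"angular":[0,0,0],"grip":0.25},{"dp":[2,0,0.35],"angular":[0,0,0],"grip":0.25},{"dp":[3,0,0.52],"angular":[0,0,0],"grip":0.25},{"dp":[3,0,0.52],"angular":[0,0,0],"grip":0.25},{"dp":[3,0,0.52],"angular":[0,0,0],"grip":0.25},{"dp":[3,0,0.52],"angular":[0,0,0],"grip":0.25},{"dp":[3,0,0.52],"angular":[0,0,0],"grip":0.25},{"dp":[3,0,0.52],"angular":[0,0,0],"grip":0.25}])

```text
t: 9.35
tcp_pos: [0.6323, -0.1435, 0.0281]
tcp_rot: [-0.065, 0.666, 0.741, 0.058]
wrist_force: [0.6, -2.1, 0.4]
gripper_width: 0.0224
finger_force: 1.0
```

Emit:
servo_tool(rows=[{"dp":[3.5,0,0.61],"angular":[0,0,0],"grip":0.25},{"dp":[3.5,0,0.61],"angular":[0,0,0],"grip":0.25},{"dp":[3.5,0,0.61],"angular":[0,0,0],"grip":0.25},{"dp":[3.5,0,0.61],"angular":[0,0,0],"grip":0.25},{"dp":[3.5,0,0.61],"angular":[0,0,0],"grip":0.25},{"dp":[3.5,0,0.61],"angular":[0,0,0],"grip":0.25},{"dp":[3.5,0,0.61],"angular":[0,0,0],"grip":0.25},{"dp":[3,0,0.52],"angular":[0,0,0],"grip":0.25},{"dp":[3,0,0.52],"angular":[0,0,0],"grip":0.25},{"dp":[3,0,0.52],"angular":[0,0,0],"grip":0.25},{"dp":[3,0,0.52],"angular":[0,0,0],"grip":0.25},{"dp":[3,0,0.52],"angular":[0,0,0],"grip":0.25},{"dp":[3,0,0.52],"angular":[0,0,0],"grip":0.25},{"dp":[3,0,0.52],"angular":[0,0,0],"grip":0.25},{"dp":[3,0,0.52],"angular":[0,0,0],"grip":0.25},{"dp":[3,0,0.52],"angular":[0,0,0],"grip":0.25},{"dp":[3,0,0.52],"angular":[0,0,0],"grip":0.25}])

```text
t: 10.77
tcp_pos: [0.6267, -0.0935, 0.0282]
tcp_rot: [-0.062, 0.667, 0.74, 0.057]
wrist_force: [-0.0, -6.0, -0.4]
gripper_width: 0.0213
finger_force: 3.4
```

Emit:
servo_tool(rows=[{"dp":[3.5,0,0.61],"angular":[0,0,0],"grip":0.25},{"dp":[3.5,0,0.61],"angular":[0,0,0],"grip":0.25},{"dp":[3.5,0,0.61],"angular":[0,0,0],"grip":0.25},{"dp":[3.5,0,0.61],"angular":[0,0,0],"grip":0.25},{"dp":[3.5,0,0.61],"angular":[0,0,0],"grip":0.25},{"dp":[3.5,0,0.61],"angular":[0,0,0],"grip":0.25},{"dp":[3.5,0,0.61],"angular":[0,0,0],"grip":0.25},{"dp":[3.5,0,0.61],"angular":[0,0,0],"grip":0.25},{"dp":[3.5,0,0.61],"angular":[0,0,0],"grip":0.25},{"dp":[3.5,0,0.61],"angular":[0,0,0],"grip":0.25},{"dp":[3.5,0,0.61],"angular":[0,0,0],"grip":0.25},{"dp":[3.5,0,0.61],"angular":[0,0,0],"grip":0.25},{"dp":[3.5,0,0.61],"angular":[0,0,0],"grip":0.25},{"dp":[3.5,0,0.61],"angular":[0,0,0],"grip":0.25},{"dp":[3.5,0,0.61],"angular":[0,0,0],"grip":0.25},{"dp":[3.5,0,0.61],"angular":[0,0,0],"grip":0.25},{"dp":[3.5,0,0.61],"angular":[0,0,0],"grip":0.25},{"dp":[3.5,0,0.61],"angular":[0,0,0],"grip":0.25}])

```text
t: 12.27
tcp_pos: [0.6196, -0.025, 0.0283]
tcp_rot: [-0.065, 0.666, 0.741, 0.058]
wrist_force: [0.4, -3.7, -1.6]
gripper_width: 0.0217
finger_force: 1.3
```

```bash
python3 - <<'E'
from h import *
a=get_image('side')[90:330,170:430,::-1];b=get_image('wrist')[:,:,::-1]
cv2.imwrite('pics/m5.png',np.hstack([cv2.resize(a,(390,360)),cv2.resize(b,(410,308))[:308] if 0 else cv2.copyMakeBorder(cv2.resize(b,(410,308)),0,52,0,0,0)]))
E
```

```text
(no output)
```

View pics/m5.png

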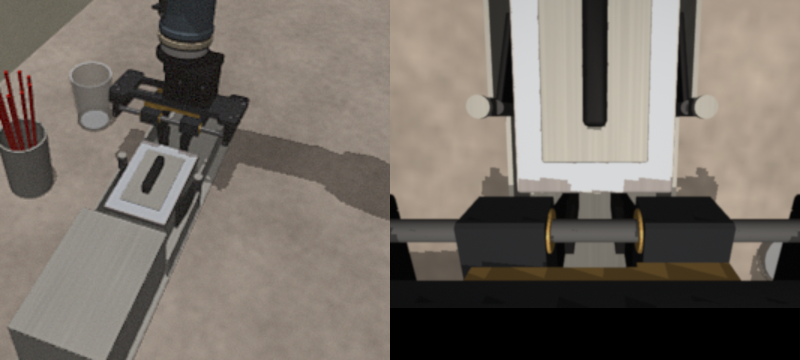

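The side view shows the pan passing through the gate flat and square, its front just reaching the hood. The wrist view shows both leaves open along its sides, with the posts at (478,105) and (705,105).

Emit:
servo_tool(rows=[{"dp":[3.5,0,0.61],"angular":[0,0,0],"grip":0.25},{"dp":[3.5,0,0.61],"angular":[0,0,0],"grip":0.25},{"dp":[3.5,0,0.61],"angular":[0,0,0],"grip":0.25},{"dp":[3.5,0,0.61],"angular":[0,0,0],"grip":0.25},{"dp":[3.5,0,0.61],"angular":[0,0,0],"grip":0.25},{"dp":[3.5,0,0.61],"angular":[0,0,0],"grip":0.25},{"dp":[3.5,0,0.61],"angular":[0,0,0],"grip":0.25},{"dp":[3.5,0,0.61],"angular":[0,0,0],"grip":0.25},{"dp":[3.5,0,0.61],"angular":[0,0,0],"grip":0.25},{"dp":[3.5,0,0.61],"angular":[0,0,0],"grip":0.25},{"dp":[3.5,0,0.61],"angular":[0,0,0],"grip":0.25},{"dp":[3.5,0,0.61],"angular":[0,0,0],"grip":0.25},{"dp":[3.5,0,0.61],"angular":[0,0,0],"grip":0.25},{"dp":[3.5,0,0.61],"angular":[0,0,0],"grip":0.25},{"dp":[3.5,0,0.61],"angular":[0,0,0],"grip":0.25},{"dp":[3.5,0,0.61],"angular":[0,0,0],"grip":0.25},{"dp":[3.5,0,0.61],"angular":[0,0,0],"grip":0.25},{"dp":[3.5,0,0.61],"angular":[0,0,0],"grip":0.25},{"dp":[3.5,0,0.61],"angular":[0,0,0],"grip":0.25},{"dp":[3.5,0,0.61],"angular":[0,0,0],"grip":0.25}])

```text
t: 14.03
tcp_pos: [0.612, 0.0457, 0.0285]
tcp_rot: [-0.065, 0.666, 0.741, 0.058]
wrist_force: [-1.5, -3.2, 0.2]
gripper_width: 0.0219
finger_force: 1.6
```

Emit:
servo_tool(rows=[{"dp":[2.5,0,0.44],"angular":[0,0,0],"grip":0.25},{"dp":[2.5,0,0.44],"angular":[0,0,0],"grip":0.25},{"dp":[2.5,0,0.44],"angular":[0,0,0],"grip":0.25},{"dp":[2.5,0,0.44],"angular":[0,0,0],"grip":0.25},{"dp":[2.5,0,0.44],"angular":[0,0,0],"grip":0.25},{"dp":[2.5,0,0.44],"angular":[0,0,0],"grip":0.25},{"dp":[2.5,0,0.44],"angular":[0,0,0],"grip":0.25},{"dp":[2.5,0,0.44],"angular":[0,0,0],"grip":0.25},{"dp":[2.5,0,0.44],"angular":[0,0,0],"grip":0.25},{"dp":[2.5,0,0.44],"angular":[0,0,0],"grip":0.25}])

```text
t: 14.87
tcp_pos: [0.6093, 0.0708, 0.0285]
tcp_rot: [-0.065, 0.666, 0.741, 0.058]
wrist_force: [0.2, -2.2, -0.6]
gripper_width: 0.0215
finger_force: 1.5
```

Emit:
servo_tool(rows=[{"dp":[2,0,0.35],"angular":[0,0,0],"grip":0.25},{"dp":[2,0,0.35],"angular":[0,0,0],"grip":0.25},{"dp":[2,0,0.35],"angular":[0,0,0],"grip":0.25},{"dp":[2,0,0.35],"angular":[0,0,0],"grip":0.25},{"dp":[2,0,0.35],"angular":[0,0,0],"grip":0.25},{"dp":[2,0,0.35],"angular":[0,0,0],"grip":0.25},{"dp":[2,0,0.35],"angular":[0,0,0],"grip":0.25},{"dp":[1,0,0.17],"angular":[0,0,0],"grip":0.25},{"dp":[1,0,0.17],"angular":[0,0,0],"grip":0.25}])

```text
t: 15.62
tcp_pos: [0.6077, 0.0869, 0.0285]
tcp_rot: [-0.065, 0.666, 0.741, 0.058]
wrist_force: [0.6, -3.7, -0.4]
gripper_width: 0.0217
finger_force: 1.7
```

Emit:
servo_tool(rows=[{"dp":[1,0,0.17],"angular":[0,0,0],"grip":0.25},{"dp":[1,0,0.17],"angular":[0,0,0],"grip":0.25},{"dp":[1,0,0.17],"angular":[0,0,0],"grip":0.25}])

```text
t: 15.87
tcp_pos: [0.607, 0.0899, 0.0285]
tcp_rot: [-0.065, 0.666, 0.741, 0.058]
wrist_force: [0.4, -2.0, -0.2]
gripper_width: 0.0215
finger_force: 1.4
```

Emit:
servo_tool(rows=[{"dp":[1,0,0.17],"angular":[0,0,0],"grip":0.25},{"dp":[1,0,0.17],"angular":[0,0,0],"grip":0.25},{"dp":[1,0,0.17],"angular":[0,0,0],"grip":0.25}])

```text
t: 16.12
tcp_pos: [0.607, 0.0934, 0.0286]
tcp_rot: [-0.065, 0.666, 0.741, 0.058]
wrist_force: [0.2, -1.4, -0.5]
gripper_width: 0.022
finger_force: 0.7
```

Emit:
servo_tool(rows=[{"dp":[1,0,0.17],"angular":[0,0,0],"grip":0.25},{"dp":[1,0,0.17],"angular":[0,0,0],"grip":0.25},{"dp":[1,0,0.17],"angular":[0,0,0],"grip":0.25},{"dp":[1,0,0.17],"angular":[0,0,0],"grip":0.25}])

```text
t: 16.45
tcp_pos: [0.6066, 0.097, 0.0286]
tcp_rot: [-0.065, 0.666, 0.741, 0.058]
wrist_force: [-0.7, -1.5, -1.3]
gripper_width: 0.0218
finger_force: 0.7
```

Emit:
servo_tool(rows=[{"dp":[1,0,0.17],"angular":[0,0,0],"grip":0.25},{"dp":[1,0,0.17],"angular":[0,0,0],"grip":0.25},{"dp":[1,0,0.17],"angular":[0,0,0],"grip":0.25},{"dp":[1,0,0.17],"angular":[0,0,0],"grip":0.25}])

```text
t: 16.78
tcp_pos: [0.6062, 0.1009, 0.0286]
tcp_rot: [-0.065, 0.666, 0.741, 0.058]
wrist_force: [-0.6, -1.1, -1.1]
gripper_width: 0.0214
finger_force: 0.6
```

Emit:
servo_tool(rows=[{"dp":[1,0,0.17],"angular":[0,0,0],"grip":0.25},{"dp":[1,0,0.17],"angular":[0,0,0],"grip":0.25},{"dp":[1,0,0.17],"angular":[0,0,0],"grip":0.25},{"dp":[1,0,0.17],"angular":[0,0,0],"grip":0.25}])

```text
t: 17.12
tcp_pos: [0.606, 0.1031, 0.0285]
tcp_rot: [-0.064, 0.666, 0.741, 0.058]
wrist_force: [-0.2, -7.1, -1.3]
gripper_width: 0.0216
finger_force: 3.1
```

Emit:
servo_tool(rows=[{"dp":[0.6,0,0.1],"angular":[0,0,0],"grip":0.25},{"dp":[0,0,0],"angular":[0,0,0],"grip":0.25},{"dp":[0,0,0],"angular":[0,0,0],"grip":0.25}])

```text
t: 17.37
tcp_pos: [0.606, 0.1033, 0.0285]
tcp_rot: [-0.064, 0.666, 0.741, 0.058]
wrist_force: [0.7, -5.5, 0.9]
gripper_width: 0.0216
finger_force: 2.9
```

Emit:
servo_tool(rows=[{"dp":[1,0,0.17],"angular":[0,0,0],"grip":0.25},{"dp":[0.5,0,0.09],"angular":[0,0,0],"grip":0.25},{"dp":[0,0,0],"angular":[0,0,0],"grip":0.25},{"dp":[0,0,0],"angular":[0,0,0],"grip":0.25}])

```text
t: 17.7
tcp_pos: [0.606, 0.1039, 0.0285]
tcp_rot: [-0.063, 0.667, 0.74, 0.057]
wrist_force: [0.0, -6.7, -0.2]
gripper_width: 0.0216
finger_force: 3.7
```

Emit:
servo_tool(rows=[{"dp":[1,0,0.17],"angular":[0,0,0],"grip":0.25},{"dp":[1,0,0.17],"angular":[0,0,0],"grip":0.25},{"dp":[0,0,0],"angular":[0,0,0],"grip":0.25},{"dp":[0,0,0],"angular":[0,0,0],"grip":0.25}])

```text
t: 18.03
tcp_pos: [0.606, 0.1048, 0.0285]
tcp_rot: [-0.063, 0.667, 0.74, 0.057]
wrist_force: [0.6, -9.1, 0.8]
gripper_width: 0.0217
finger_force: 4.6
```

Holding here for about a second, which puts roughly 7–8 N on the stop.

Emit:
servo_tool(rows=[{"dp":[0,0,0],"angular":[0,0,0],"grip":0.25},{"dp":[0,0,0],"angular":[0,0,0],"grip":0.25},{"dp":[0,0,0],"angular":[0,0,0],"grip":0.25},{"dp":[0,0,0],"angular":[0,0,0],"grip":0.25},{"dp":[0,0,0],"angular":[0,0,0],"grip":0.25},{"dp":[0,0,0],"angular":[0,0,0],"grip":0.25},{"dp":[0,0,0],"angular":[0,0,0],"grip":0.25},{"dp":[0,0,0],"angular":[0,0,0],"grip":0.25},{"dp":[0,0,0],"angular":[0,0,0],"grip":0.25},{"dp":[0,0,0],"angular":[0,0,0],"grip":0.25}])

```text
t: 18.87
tcp_pos: [0.606, 0.1047, 0.0285]
tcp_rot: [-0.063, 0.667, 0.74, 0.057]
wrist_force: [1.3, -9.6, 1.0]
gripper_width: 0.0218
finger_force: 4.6
```

Emit:
servo_tool(rows=[{"dp":[-1,0,-0.17],"angular":[0,0,0],"grip":0.25},{"dp":[-1,0,-0.17],"angular":[0,0,0],"grip":0.25},{"dp":[-1,0,-0.17],"angular":[0,0,0],"grip":0.25},{"dp":[-1,0,-0.17],"angular":[0,0,0],"grip":0.25},{"dp":[-1,0,-0.17],"angular":[0,0,0],"grip":0.25},{"dp":[-2,0,-0.35],"angular":[0,0,0],"grip":0.25},{"dp":[-2,0,-0.35],"angular":[0,0,0],"grip":0.25},{"dp":[-2,0,-0.35],"angular":[0,0,0],"grip":0.25},{"dp":[0,0,0],"angular":[0,0,0],"grip":0.25},{"dp":[0,0,0],"angular":[0,0,0],"grip":0.25}])

```text
t: 19.7
tcp_pos: [0.6065, 0.0988, 0.0288]
tcp_rot: [-0.065, 0.666, 0.741, 0.059]
wrist_force: [0.0, -0.2, -0.6]
gripper_width: 0.0217
finger_force: 0.0
```

Emit:
servo_tool(rows=[{"dp":[0.9,0,-5],"angular":[0,0,0],"grip":0.25},{"dp":[1.7,0,-10],"angular":[0,0,0],"grip":0.25},{"dp":[2.6,0,-15],"angular":[0,0,0],"grip":0.25},{"dp":[3.5,0,-20],"angular":[0,0,0],"grip":0.25},{"dp":[4.4,0,-25],"angular":[0,0,0],"grip":0.25},{"dp":[4.4,0,-25],"angular":[0,0,0],"grip":0.25},{"dp":[4.4,0,-25],"angular":[0,0,0],"grip":0.25},{"dp":[-20,0,-20],"angular":[0,0,0],"grip":0.25},{"dp":[-25,0,-20],"angular":[0,0,0],"grip":0.25},{"dp":[-25,0,0],"angular":[0,0,0],"grip":0.25},{"dp":[-25,0,0],"angular":[0,0,0],"grip":0.25},{"dp":[-20,0,0],"angular":[0,0,0],"grip":0.25},{"dp":[0,0,0],"angular":[0,0,0],"grip":0.25},{"dp":[0,0,0],"angular":[0,0,0],"grip":0.25},{"dp":[0,0,0],"angular":[0,0,0],"grip":0.25}])

```text
t: 20.95
tcp_pos: [0.6194, -0.0203, 0.1758]
tcp_rot: [-0.065, 0.665, 0.741, 0.059]
wrist_force: [-0.0, 0.6, 0.2]
gripper_width: 0.022
finger_force: 0.0
```

```bash
python3 - <<'E'
from h import *
s=read_state();print(s['t'],s['tcp_pos'],s['wrist_force'])
a=get_image('side')[90:330,170:430,::-1];b=get_image('wrist')[:,:,::-1]
cv2.imwrite('pics/m6.png',np.hstack([cv2.resize(a,(390,360)),cv2.copyMakeBorder(cv2.resize(b,(410,308)),0,52,0,0,0)]))
E
```

```text
20.95 [ 0.61935554 -0.02027361  0.17575667] [-0.01463064  0.61297507  0.17811873]
```

View pics/m6.png

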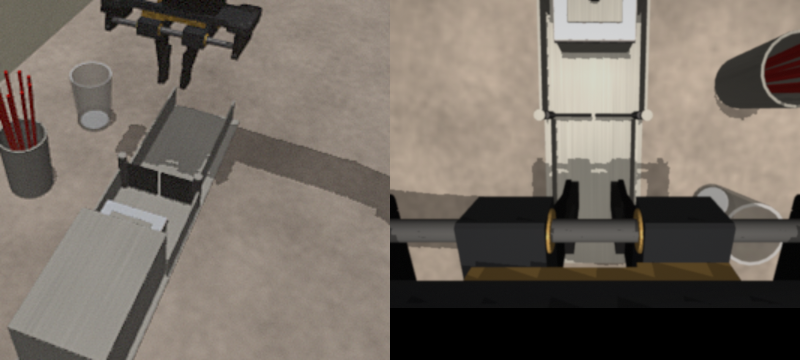

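The pan is home under the hood with its rear still in the bay (wrist view, row 45). Both leaves are shut straight across at row 115, and the cup and tumbler have not moved.

```bash
python3 -c "from bench import *;print(sign_off())"
```

```text
the job is handed in; nothing more can be done
None
```

The pan is seated against the stop, held there for about a second at an estimated 7–8 N, with the gate shut behind it and the cup and tumbler where they were; the bowl was out of the last pictures, but the arm never went near it, and I handed in at about 21 s.

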